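# Hold the ball tray over the sensor tester

## Robot

A 7-joint arm with a two-finger parallel gripper is mounted at the origin on a cart in front of the work surface, level with it; the furniture and walls round the work are solid. World frame = base frame: x ahead of the robot, y to its left, z up, the work surface at z = 0. Lengths are in mm, angles in rad, forces in N, time in s.
With the tool pointing down it reaches from about 400 to 875 mm from the base axis. Payload 19.3 kg.
Tool frame: the origin (TCP) lies midway between the tips of the shut fingers; the grasp point (between the pads) lies 19 mm behind it (r.tcp_to_grasp is the distance from the TCP to the grasp point, in mm); z points along the fingers, y is the line along which they close (so a half turn about z gives the same grasp; the last joint's range is limited). The gripper opens to 85 mm and grips with 20 to 120 N. Pads are 22 mm wide; open, the fingers measure 114 mm over their backs; the gripper's body (76 mm by 85 mm) begins 54 mm behind the grasp point. The pads swing forward as they close: fully open they stand 13 mm farther back than shut.
Start: joints at [1.128, 0.521, -0.036, 1.599, 0.021, 1.021, -0.113], TCP at [227.612, -582.072, 231.291] pointing down, gripper open.
Joint ranges: [-2.91, 2.91], [-0.3, 2.13], [-1.5, 1.42], [0.17, 2.43], [-1.26, 4.41], [0.16, 1.93], [-2.52, 2.52]. Speed limits (rad/s): [1.89, 1.89, 2.39, 2.39, 3.01, 3.01, 3.01].

## Interface

Orientations are given as a unit quaternion [w, x, y, z].
In Python, from cell import r gives the robot as it stands.
- The arm moves only by the tool move_arm, never from a script. Its argument "commands" is one flat list of numbers, 5 for each row, row after row: the shift along the world's x, y, z in units of 25 mm (1.0 is 25 mm), then the turn about the world's z in units of 8 degrees (1.0 is 8 degrees), then the finger opening in mm, from 0 to 85.4. A call has 1 to 5 rows; each row shifts and turns the commanded pose from where the row before left it; what a row does not reach is not made up. A row lasts 1/8 s, in which the tool goes at most 62.5 mm and 10.7 degrees, less where a joint would pass 70% of its speed; a pose out of reach is approached as far as the arm can. A call is refused whole if a number of a shift passes 1 or a number of a turn 1, either way. A call with a gripper value outside its range is refused whole. The fingers move at their own pace and stop on an object; the grip force is fixed at half the most. Time passes only in rows, so rows that do not move let the fingers close. It gives the time, the measured TCP pose, the force, the opening and the grip force at its end, in the units of the state.
- r.read_state(): the state, without advancing time (a new reading comes with each control period).
- r.grab_frame(name): name is "scene" or "top" or "wrist"; returns the picture (480x640x3 uint8, red, green, blue); there is no depth.
- r.camera_params(name): a dict with "camera_matrix" (3x3 intrinsics, pixels), "rvec" (rotation vector, rad) and "tvec" (3), from world to camera coordinates, as OpenCV has them. Camera axes: x right, y down, z forward; pixel columns grow to the right and rows downward; lengths in mm; the calibration is good to about 2 mm. A picture is of the moment at which its call begins: read the wrist's pose just before it. camera_params takes no time and is no camera call; for the wrist camera it gives the pose at the moment of the call.
- r.job_done(): hands the job in; it is judged then, once.
The state is a dict: "time_s": time; "q": joint angles; "joint_velocities": joint speeds; "tau": joint torques, N m; "tcp_pos": TCP position; "tool_rot": TCP orientation; "force": force on the tool from outside, world axes, zero at the start; "torque": the same for the moment, N m; "grip_width": finger opening in mm; "gripper_force": force on a finger pad.
Only numpy, scipy, OpenCV 4.12 (cv2) and the standard library are available. Lean on these libraries where they do the work, as an engineer would, in place of code of your own. Each camera call takes 0.05 s, during which the arm holds its last target. There are 200 camera calls.

## Task

Turn the tester's pointer knob to the one long tick among the dots on its panel and leave it there. Then take the black sample tray by its upright grip, lift it without tipping the loose steel ball out of its shallow pocket, and bring it over so that the ball is centred above the tester's round upright sensing head, the tray level and its underside about two centimetres clear above the head. Finish while still holding the tray there, steady and touching nothing but the gripper, and leave the other things on the bench where they are.

Things in the scene. Friction and masses are not known exactly. Their poses are not given: they have to be found in the camera images.
- head_face (a point): Centre of the flat top face of the sensing head: an upright steel barrel, 30 mm across, rising from the grey flat tester box (90 x 164 mm, panel 36 mm high, fixed) that stands on a thin grey work board (9 mm thick) on the bench. The face is 97 mm above the bench (88 mm above the board). Its axes are the tester's: x points across the 90 mm side, y along the 164 mm side, z up. The knob axis lies 92 mm from this point along tester +y.
- selector_grip (a point): Point on the knob's vertical axis at the height to grip, 71 mm above the bench (26 mm above the panel). The knob is a black upright bar 12 mm thick, about 44 mm long and 35 mm tall (top 80 mm above the bench) on a flat disc 3 mm high and 42 mm across. This point's axes turn with the knob: x points along the bar toward its pointed end, which has a white line on top; y is across the 12 mm thickness.
- selector (a joint): Angle of the knob in rad, positive counter-clockwise seen from above. 0: the pointer points along tester +x, to the middle dot. The marks on the panel stand at -1.047, -0.524, 0, +1.047 (small dots) and +0.524 (the only long tick, 13 mm). Stops at -1.15 and +1.15; it has no click stops and stays where it is left, held by light friction (0.04 N m).
- tray_grip (a point): In the upright grip at the middle of the black sample tray, 38 mm above its underside. The grip is a block 42 mm long (tray x), 14 mm thick (tray y), its top 57 mm above the underside; below it a foot 22 mm thick reaches up to 9.5 mm. The tray plate is 150 mm long (x), 52 mm wide (y), 6 mm thick, about 0.14 kg, with a ring pocket at each end; z points up. It starts flat on the 9 mm thick board.
- tray_pocket (a point): Where the ball's centre is when the ball sits in the middle of its pocket: 50 mm from the grip along tray +x, 18 mm above the tray's underside. The pocket is flat, 30 mm across inside, with a rim 3 mm high, so the ball rolls up to about 7 mm to each side and jumps the rim at about 40 degrees of tilt. The like pocket at tray -x is empty.
- ball_center (a point): Centre of the loose steel ball, 24 mm across, about 55 g, lying in the tray's +x pocket.
- battery: Bystander: small dark upright block battery, 18 x 27 mm, 48 mm tall; origin at the centre of its underside. Leave alone.
- tin: Bystander: round flat tan tin, 52 mm across, 22 mm tall; origin at the centre of its underside. Leave alone.
- heat_sink: Bystander: black finned heat sink, 40 x 45 mm, 26 mm tall; origin at the centre of its underside. Leave alone.
- tray: The whole sample tray; origin at the centre of its underside, axes as at tray_grip.
- tester: The whole tester; origin on the board under the centre of the box, axes as at head_face (head at y = -45 mm, knob axis at y = +47 mm).

How it is judged (in metres and radians):
On the way, in this order (a step that is already met when the one before it is completed fails the run):
1. the pointer stands at the long tick (value of joint selector between 0.4 and 0.65 rad), for 0.2 s.
2. the tray is lifted clear of the board with the ball in its pocket (height (world z) of tray above 0.045 m and distance between ball_center and tray_pocket below 0.0125 m), for 0.2 s.
At the end, for the whole second after the job is handed in: Knob at 0.40 to 0.65 rad; ball within 12.5 mm of its pocket point and 14 mm (horizontally) of the head axis; tray underside about 8 to 36 mm above the head face, tilt under 0.10 rad, tray and ball still (0.02, 0.04 m/s), held by the fingers; nothing touches the tester (all of step 1 and distance between ball_center and tray_pocket below 0.0125 m and horizontal distance between ball_center and head_face below 0.014 m and z of tray_pocket in the frame of head_face between 0.026 and 0.054 m and angle between tray's own z axis and vertical below 0.1 rad and linear speed of tray below 0.02 m/s and linear speed of ball below 0.04 m/s and contact force between tray and the fingers above 2 N and contact force between each of tray, the arm, the fingers and tester below 0.1 N); the arm keeps its last pose, push and grip.
It fails at once if the ball leaves its pocket (distance between ball_center and tray_pocket above 0.016 m).
It fails at once if the tray is tipped far over (angle between tray's own z axis and vertical above 0.5 rad).
It fails at once if a bystander is disturbed (distance of any of battery, tin, heat_sink from where it was at the start of the episode above 0.03 m).
It also fails if it takes over 67 s, if anything falls off the work surface, if the arm or the gripper's body presses on something with over 40 N, if the wrist force passes 120 N, or if a joint passes its speed limit or range.

## Working session

There is one attempt and no reset: what is moved stays moved. The work goes in short steps, Python scripts to look and compute and a tool call to move; the robot and the scene stay as the last step left them, time stands still between calls to the robot, and variables do not carry over. Pictures are saved under pics/ and viewed, at most 10 in all, crops included, and the job is handed in when it is done.

Besides the shell and the picture viewer there is one more tool, called after ">>>" as name(argument=value, ...), one argument or row to a line, values as JSON. move_arm: Moves the arm, as the interface text tells. Its arguments: {"type":"object","properties":{"commands":{"type":"array","items":{"type":"number"}}},"required":["commands"]}

```bash
mkdir -p pics; ls
cat > h.py <<'E'
import numpy as np, cv2
from cell import r
def snap(n,f,crop=None,s=1):
    im=r.grab_frame(n)[:,:,::-1].copy()
    cv2.imwrite('pics/full_'+f,im)
    if crop: x0,y0,x1,y1=crop; im=im[y0:y1,x0:x1]
    if s!=1: im=cv2.resize(im,None,fx=s,fy=s,interpolation=cv2.INTER_CUBIC)
    cv2.imwrite('pics/'+f,im)
def ray(p,u,v,z):
    R=cv2.Rodrigues(np.array(p['rvec'],float))[0]; K=np.array(p['camera_matrix']); t=np.array(p['tvec'],float).ravel()
    c=-R.T@t; d=R.T@np.linalg.inv(K)@[u,v,1]
    return c+d*(z-c[2])/d[2]
def proj(p,X):
    return cv2.projectPoints(np.array(X,float).reshape(-1,3),np.array(p['rvec'],float),np.array(p['tvec'],float),np.array(p['camera_matrix'],float),None)[0].reshape(-1,2)
E
python3 - <<'E'
from h import *
print(r.read_state())
for n in('top','scene'):
    p=r.camera_params(n);print(n,p); snap(n,n+'1.png')
E
```

```text
pics
{'time_s': 0.0, 'q': array([ 1.12780349,  0.52202262, -0.03631708,  1.60000039,  0.02120851,
        1.02110059, -0.11277189]), 'joint_velocities': array([-1.10928464e-04,  6.93886293e-04, -1.10888853e-03, -7.98382255e-04,
        1.07199489e-03, -1.59284174e-05,  2.13176157e-03]), 'tau': array([-2.14952292e-03, -9.27112770e+01,  1.97811820e+00, -3.69939387e+01,
        1.74485764e-02,  8.00317910e-03,  1.69636473e-05]), 'tcp_pos': array([ 227.4710399 , -581.77373602,  230.72321941]), 'tool_rot': array([-5.52296789e-04,  9.82677014e-01,  1.85325545e-01, -1.52094734e-04]), 'force': array([-0.50485092, -0.16370188, -0.09908418]), 'torque': array([-0.01088825, -0.00131866, -0.02087408]), 'gripper_force': 0.0, 'grip_width': 85.04085948886821}
top {'camera_matrix': array([[580.39726715,   0.        , 329.41380487],
       [  0.        , 580.39726715, 240.56924921],
       [  0.        ,   0.        ,   1.        ]]), 'rvec': array([ 2.17714374, -2.18145957,  0.12477544]), 'tvec': array([163.94862363, 616.66532568, 886.66371873])}
scene {'camera_matrix': array([[507.63752119,   0.        , 319.05262497],
       [  0.        , 507.63752119, 232.22075581],
       [  0.        ,   0.        ,   1.        ]]), 'rvec': array([ 0.95680447, -2.48992474,  1.07038455]), 'tvec': array([557.15117744, 241.23851927, 741.49959933])}
```

View pics/top1.png

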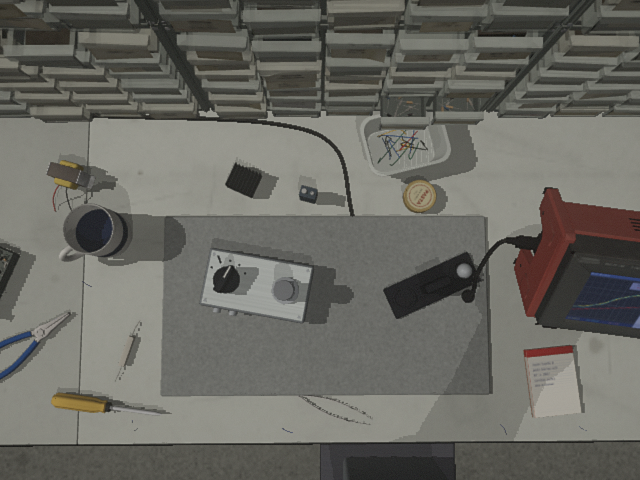

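View pics/scene1.png

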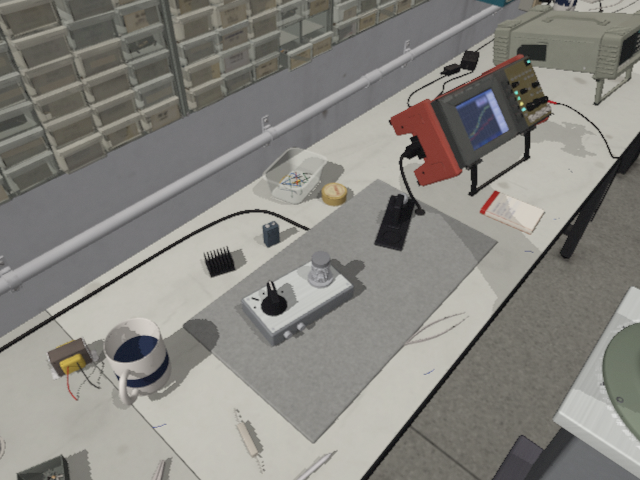

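Run:
```python
import cv2,numpy as np
a=cv2.imread('pics/full_top1.png'); b=cv2.imread('pics/full_scene1.png')
f=lambda i,x,y,w,h,s:cv2.resize(i[y:y+h,x:x+w],None,fx=s,fy=s,interpolation=cv2.INTER_CUBIC)
cv2.imwrite('pics/c1.png',np.vstack([np.hstack([f(a,195,235,130,100,3.0),f(a,375,240,130,100,3.0)]),np.hstack([f(b,235,245,130,100,3.0),f(b,355,160,130,100,3.0)])]))
```

```text
(no output)
```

View pics/c1.png

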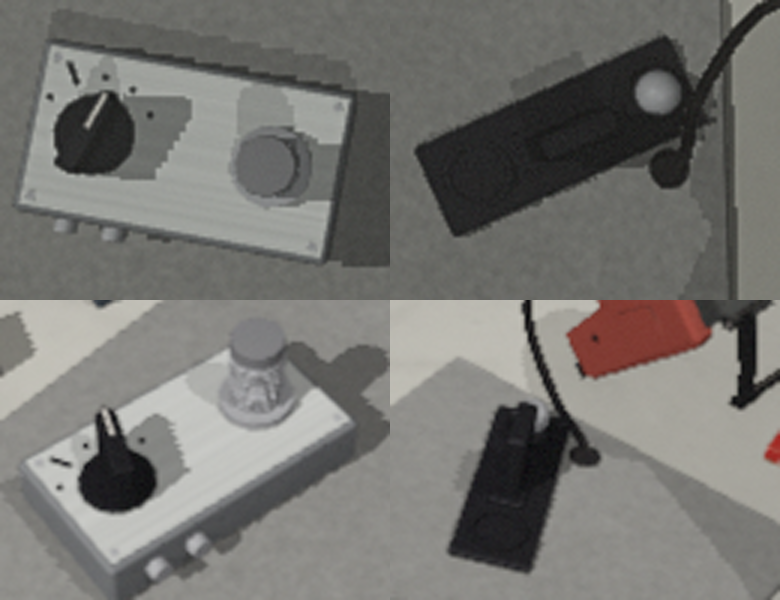

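Run:
```python
from h import *
p=r.camera_params('top');s=r.camera_params('scene')
T=lambda x,y:(195+x/3,235+y/3)
Y=lambda x,y:(375+(x-390)/3,240+y/3)
S1=lambda x,y:(235+x/3,245+(y-300)/3)
S2=lambda x,y:(355+(x-390)/3,160+(y-300)/3)
P=lambda n,q,z,c=p:print(n,ray(c,*q,z).round(1))
cs=[(50,42),(354,95),(325,262),(15,205)]
C=[ray(p,*T(*q),45) for q in cs]
for c in C: print('corner',c.round(1))
print('cent',np.mean(C,0).round(1),'len',[np.linalg.norm(C[i]-C[(i+1)%4]).round(1) for i in range(4)])
P('head',T(267,166),97);P('headS',S1(258,338),97,s)
P('tip',T(107,93),80);P('line0',T(88,128),80);P('tipS',S1(107,408),80,s)
P('disc',T(94,134),48)
P('tickA',T(67,62),45);P('tickB',T(77,84),45)
P('tdisc dot mid',T(106,77),45)
for q in [(418,149),(668,38),(457,236)]: P('tray',Y(*q),15)
P('pocket-',Y(478,173),15)
P('gripTop',Y(577,134),66); P('ball',Y(657,92),27); 
P('foot',Y(668,168),9);P('footS',S2(584,457),9,s)
# cable: intersect top rays with scene
cab=[S2(x,y) for x,y in[(575,440),(556,400),(540,360),(530,320)]]
top=[Y(x,y) for x,y in[(688,140),(690,115),(708,75),(735,35),(770,5)]]+[(505,243),(515,240),(525,241)]
for q in top:
  best=min(((np.min([np.hypot(*(proj(s,ray(p,*q,z))[0]-np.array(a)+0)) for a in [np.array(cab[i])*(1-t)+np.array(cab[i+1])*t for i in range(3) for t in np.linspace(0,1,10)]]),z) for z in range(5,260,5)))
  print('cable',best,ray(p,*q,best[1]).round(0))
for n,q,z in [('batt',(308,192),48),('sink',(245,179),26),('tin',(420,195),22)]: P(n,q,z)
```

```text
corner [602.5 344.6  45. ]
corner [575.  188.4  45. ]
corner [490.  203.2  45. ]
corner [519.3 360.9  45. ]
cent [546.7 274.3  45. ] len [np.float64(158.6), np.float64(86.3), np.float64(160.5), np.float64(84.8)]
head [538.1 229.7  97. ]
headS [535.3 234.3  97. ]
tip [574.4 309.7  80. ]
line0 [557.2 318.7  80. ]
tipS [570.3 311.8  80. ]
disc [555.2 320.9  48. ]
tickA [592.2 335.7  45. ]
tickB [580.9 330.4  45. ]
tdisc dot mid [584.5 315.6  45. ]
tray [539.8  75.4  15. ]
tray [598.6 -59.3  15. ]
tray [494.   55.3  15. ]
pocket- [527.   43.7  15. ]
gripTop [546.4   1.   66. ]
ball [569.2 -49.6  27. ]
foot [529.4 -59.    9. ]
footS [526.2 -55.1   9. ]
cable (np.float64(0.8029367928227428), 5) [544. -71.   5.]
cable (np.float64(0.4035525019533457), 30) [557. -66.  30.]
cable (np.float64(0.5308914326068223), 50) [577. -70.  50.]
cable (np.float64(0.21401338232786649), 75) [595. -78.  75.]
cable (np.float64(1.3036246637925644), 50) [ 613. -104.   50.]
cable (np.float64(0.13604610062292374), 35) [ 612. -114.   35.]
cable (np.float64(1.0050795208054506), 5) [ 620. -140.    5.]
cable (np.float64(6.4533652701371595), 5) [ 618. -156.    5.]
batt [691.1 196.2  48. ]
sink [716.1 297.   26. ]
tin [691.  17.  22.]
```

>>> move_arm(
  commands=[0.45,1,0.4,0.45,60,0.45,1,0.4,0.45,60,0.45,1,0.4,0.45,60,0.45,1,0.4,0.45,60,0.45,1,0.4,0.45,60],
)

```text
time_s: 0.72
tcp_pos: [284.4, -455.7, 281.7]
tool_rot: [-0.0, 0.941, 0.338, -0.0]
force: [0.4, 0.1, 0.2]
grip_width: 60.1
gripper_force: 0.0
```

>>> move_arm(
  commands=[0.45,1,0.4,0.45,60,0.45,1,0.4,0.45,60,0.45,1,0.4,0.45,60,0.45,1,0.4,0.45,60,0.45,1,0.4,0.45,60],
)

```text
time_s: 1.35
tcp_pos: [340.8, -330.4, 332.0]
tool_rot: [0.0, 0.876, 0.482, -0.0]
force: [0.7, 0.1, 0.1]
grip_width: 60.3
gripper_force: 0.0
```

>>> move_arm(
  commands=[0.45,1,0,0.45,60,0.45,1,0,0.45,60,0.45,1,0,0.45,60,0.45,1,0,0.45,60,0.45,1,0,0.45,60],
)

```text
time_s: 1.98
tcp_pos: [397.1, -205.4, 331.2]
tool_rot: [-0.0, 0.79, 0.613, -0.0]
force: [0.7, -0.4, -0.3]
grip_width: 60.3
gripper_force: 0.0
```

>>> move_arm(
  commands=[0.45,1,0,0.45,60,0.45,1,0,0.45,60,0.45,1,0,0.45,60,0.45,1,0,0.45,60,0,0,0,0,60],
)

```text
time_s: 2.6
tcp_pos: [442.3, -104.7, 331.3]
tool_rot: [-0.0, 0.707, 0.708, 0.0]
force: [-0.2, -0.4, 0.1]
grip_width: 60.1
gripper_force: 0.0
```

>>> move_arm(
  commands=[0.2,1,0,0.4,60,0.2,1,0,0.4,60,0.2,1,0,0.4,60,0.2,1,0,0.4,60,0,0,0,0,60],
)

```text
time_s: 3.22
tcp_pos: [461.7, -4.6, 331.3]
tool_rot: [-0.0, 0.624, 0.782, 0.0]
force: [-0.4, -0.8, 0.7]
grip_width: 60.1
gripper_force: 0.0
```

Run:
```python
from h import *
import pickle
p=r.camera_params('wrist'); pickle.dump(p,open('w1.pkl','wb')); snap('wrist','w1.png')
print(proj(p,[[546.5,-3,66],[568,-50,27],[538,231,97]]))
```

```text
[[391.07437799 220.54750685]
 [391.21221166 252.91414515]
 [462.87974188 -29.94978329]]
```

View pics/w1.png

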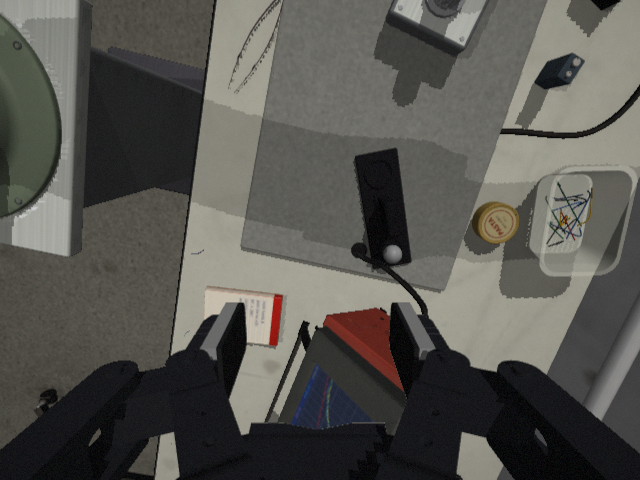

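>>> move_arm(
  commands=[0.3,1,0,0.5,60,0.3,1,0,0.5,60,0.3,1,0,0.5,60,0.3,1,0,0.5,60,0.3,1,0,0.5,60],
)

```text
time_s: 3.9
tcp_pos: [499.2, 118.1, 331.2]
tool_rot: [0.0, 0.48, 0.877, -0.0]
force: [0.4, -0.4, -0.3]
grip_width: 59.9
gripper_force: 0.0
```

>>> move_arm(
  commands=[0.2,1,0,0.5,60,0.2,1,0,0.5,60,0.2,1,0,0.5,60,0.2,1,0,0.5,60,0,0,0,0,60],
)

```text
time_s: 4.53
tcp_pos: [518.8, 219.1, 330.9]
tool_rot: [-0.0, 0.353, 0.936, 0.0]
force: [0.5, -0.9, -0.3]
grip_width: 59.6
gripper_force: 0.0
```

Run:
```python
from h import *
import pickle
print(r.read_state()['tcp_pos'],r.read_state()['q'])
p=r.camera_params('wrist'); pickle.dump(p,open('w2.pkl','wb')); snap('wrist','w2.png')
print(proj(p,[[554.5,320.5,80],[574,310,80],[538,231,97]]))
```

```text
[518.8127841  219.11294149 330.89944031] [ 0.07172787  0.42335819 -0.80506911  1.60644939  0.31656681  1.24834743
  0.05883499]
[[413.65623804 170.70114023]
 [416.83016247 191.25798606]
 [339.65963445 217.62348106]]
```

View pics/w2.png

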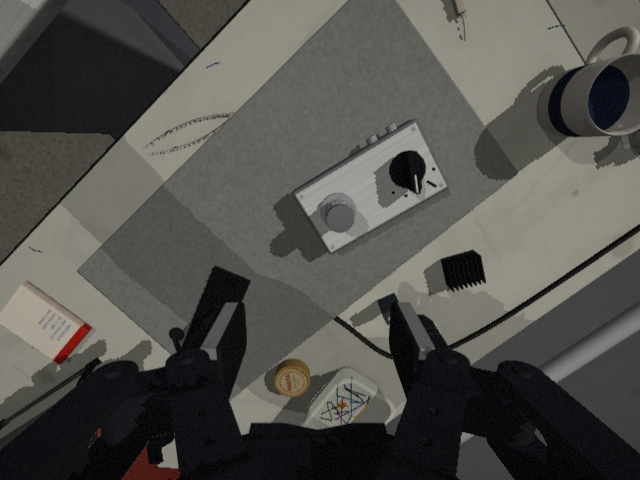

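>>> move_arm(
  commands=[0.29,0.81,-0.8,0.33,60,0.29,0.81,-0.8,0.33,60,0.29,0.81,-0.8,0.33,60,0.28,0.81,-0.8,0.33,60,0.28,0.81,-0.8,0.33,60],
)

```text
time_s: 5.2
tcp_pos: [555.4, 318.3, 230.5]
tool_rot: [0.0, 0.245, 0.97, -0.0]
force: [0.1, 0.8, -0.2]
grip_width: 60.0
gripper_force: 0.0
```

>>> move_arm(
  commands=[0,0,-1,0,60,0,0,-1,0,60,0,0,-1,0,60,0,0,-1,0,60,0,0,0,0,60],
)

```text
time_s: 5.82
tcp_pos: [554.4, 317.4, 129.9]
tool_rot: [-0.001, 0.245, 0.97, -0.001]
force: [1.1, -1.2, 1.1]
grip_width: 60.1
gripper_force: 0.0
```

Run:
```python
from h import *
s=r.read_state();print(s['tcp_pos'],s['tool_rot'],s['q'])
p=r.camera_params('wrist'); snap('wrist','w3.png')
print(proj(p,[[554.5,320.5,80],[574,310,80],[538,231,97]]))
```

```text
[554.37168996 317.39367675 129.94853036] [-7.58830088e-04  2.44817031e-01  9.69568147e-01 -1.28612039e-03] [-0.15117348  0.75882088 -0.73022523  1.61742753  0.57873351  0.99621049
  0.00605882]
[[325.69557729 271.33952592]
 [325.50985151 307.58005029]
 [164.41286091 331.25494117]]
```

View pics/w3.png

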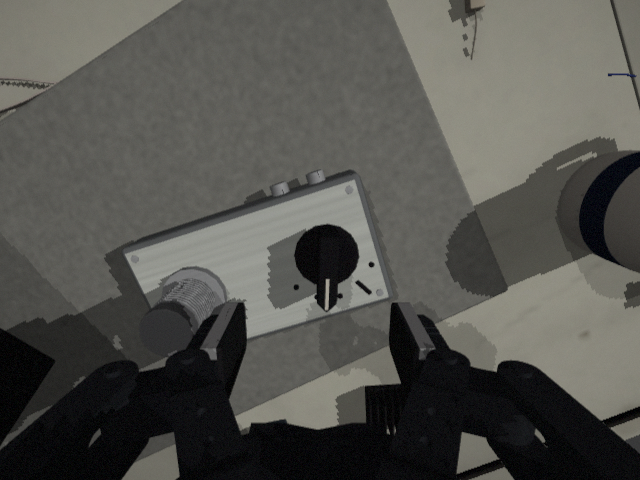

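>>> move_arm(
  commands=[0,0.12,-0.8,0,50,0,0,-0.8,0,50,0,0,-0.8,0,50,0,0,-0.6,0,50,0,0,0,0,50],
)

```text
time_s: 6.5
tcp_pos: [554.0, 321.9, 55.0]
tool_rot: [-0.001, 0.244, 0.97, -0.001]
force: [-0.0, 0.5, 1.6]
grip_width: 50.4
gripper_force: 0.0
```

>>> move_arm(
  commands=[0,0,0,0,0,0,0,0,0,0,0,0,0,0,0,0,0,0,0,0,0,0,0,0,0],
)

```text
time_s: 7.12
tcp_pos: [555.1, 323.1, 57.2]
tool_rot: [0.001, 0.244, 0.97, 0.001]
force: [1.8, 3.2, 6.4]
grip_width: 11.0
gripper_force: 60.1
```

Run:
```python
from h import *
s=r.read_state();print({k:np.round(s[k],3) for k in s})
```

```text
{'time_s': np.float64(7.125), 'q': array([-0.19 ,  0.851, -0.677,  1.647,  0.656,  0.881, -0.053]), 'joint_velocities': array([-0.001,  0.   ,  0.002,  0.002, -0.001, -0.   , -0.002]), 'tau': array([ 1.75000e+00, -1.01304e+02, -1.42160e+01, -2.30360e+01,
        1.00000e-01,  1.30300e+00,  3.60000e-02]), 'tcp_pos': array([555.134, 323.073,  57.203]), 'tool_rot': array([0.001, 0.244, 0.97 , 0.001]), 'force': array([1.759, 3.175, 6.402]), 'torque': array([ 0.817, -0.312, -0.054]), 'gripper_force': np.float64(60.124), 'grip_width': np.float64(10.973)}
```

>>> move_arm(
  commands=[0,0,0,0.8,0,0,0,0,0.8,0,0,0,0,0.8,0,0,0,0,0.8,0,0,0,0,0.8,0],
)

```text
time_s: 7.75
tcp_pos: [555.1, 322.6, 57.2]
tool_rot: [0.001, -0.035, 0.999, 0.0]
force: [0.1, 1.1, 7.8]
grip_width: 10.5
gripper_force: 60.6
```

>>> move_arm(
  commands=[0,0,0,0.8,0,0,0,0,0.8,0,0,0,0,0.44,0,0,0,0,0,0,0,0,0,0,0],
)

```text
time_s: 8.38
tcp_pos: [555.2, 322.4, 57.2]
tool_rot: [0.001, -0.174, 0.985, 0.0]
force: [-0.1, 1.0, 9.7]
grip_width: 10.7
gripper_force: 60.8
```

Run:
```python
from h import *
s=r.read_state();print({k:np.round(s[k],3) for k in s})
snap('top','t2.png',(185,230,345,350),5)
```

```text
{'time_s': np.float64(8.375), 'q': array([-0.091,  0.914, -0.854,  1.642,  0.808,  0.973,  0.687]), 'joint_velocities': array([-0.002, -0.001,  0.001,  0.002,  0.   , -0.001, -0.002]), 'tau': array([ 2.1800e-01, -9.9886e+01, -2.0752e+01, -2.2158e+01, -1.8300e-01,
        1.5200e-01, -6.0000e-03]), 'tcp_pos': array([555.224, 322.35 ,  57.207]), 'tool_rot': array([ 0.001, -0.174,  0.985,  0.   ]), 'force': array([-0.125,  1.013,  9.695]), 'torque': array([-0.023, -0.185,  0.006]), 'gripper_force': np.float64(60.847), 'grip_width': np.float64(10.655)}
```

>>> move_arm(
  commands=[0,0,0,0,50,0,0,0,0,50,0,0,0,0,50,0,0,0.6,0,50,0,0,1,0,50],
)

```text
time_s: 9.05
tcp_pos: [554.3, 322.2, 97.5]
tool_rot: [-0.0, -0.174, 0.985, -0.0]
force: [0.6, 0.0, 0.5]
grip_width: 50.4
gripper_force: 0.0
```

>>> move_arm(
  commands=[0,0,1,0,60,0,0,1,0,60,0,0,1,0,60,0,0,1,0,60,0,0,0,0,60],
)

```text
time_s: 9.68
tcp_pos: [555.2, 322.8, 199.3]
tool_rot: [0.002, -0.174, 0.985, 0.001]
force: [0.0, 1.3, -0.2]
grip_width: 60.1
gripper_force: 0.0
```

Run:
```python
from h import *
s=r.read_state();print(s['tcp_pos'],s['tool_rot'])
p=r.camera_params('wrist'); snap('wrist','w4.png')
import pickle; pickle.dump(p,open('w4.pkl','wb'))
print(proj(p,[[554.5,320.5,80],[554.5+22*np.cos(.35),320.5+22*np.sin(.35),80],[538,231,97]]))
```

```text
[555.1814759  322.79442031 199.34730564] [ 1.58934636e-03 -1.74272082e-01  9.84696106e-01  5.43235100e-04]
[[317.33331401 240.44019926]
 [317.35196856 268.43328308]
 [198.38683591 179.87537258]]
```

View pics/w4.png

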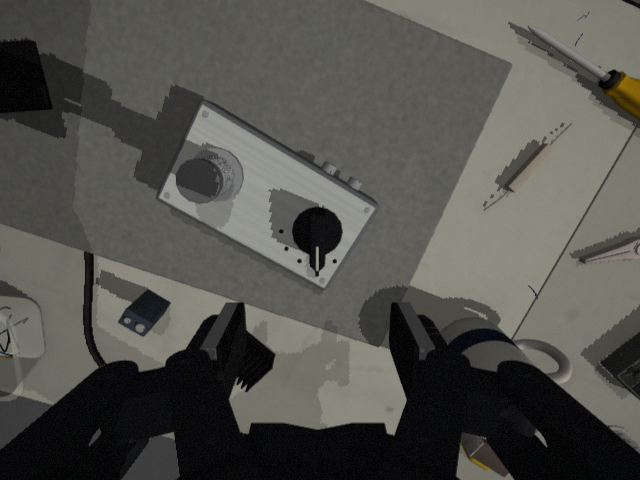

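>>> move_arm(
  commands=[-0.33,-1,0,-0.83,60,0,-1,0,-0.83,60,0,-1,0,-0.83,60,0,-1,0,-0.83,60,0,-1,0,-0.83,60],
)

```text
time_s: 10.35
tcp_pos: [546.0, 196.2, 196.1]
tool_rot: [-0.0, 0.116, 0.993, -0.0]
force: [-0.3, 0.1, -0.7]
grip_width: 59.8
gripper_force: 0.0
```

>>> move_arm(
  commands=[0,-1,0,-0.83,60,0,-1,0,-0.83,60,0,-1,0,-0.83,60,0,-1,0,-0.83,60,0,-1,0,-0.83,60],
)

```text
time_s: 10.98
tcp_pos: [546.0, 71.3, 196.2]
tool_rot: [-0.0, 0.395, 0.919, -0.0]
force: [0.5, 0.2, 0.1]
grip_width: 60.0
gripper_force: 0.0
```

>>> move_arm(
  commands=[0,-1,0,-0.83,60,0,-1,0,-0.83,60,0,-1,0,-0.83,60,0,0,-0.4,0,60,0,0,0,0,60],
)

```text
time_s: 11.6
tcp_pos: [545.8, -2.3, 185.6]
tool_rot: [-0.001, 0.546, 0.838, -0.0]
force: [0.0, -0.2, 0.1]
grip_width: 60.2
gripper_force: 0.0
```

Run:
```python
from h import *
s=r.read_state();print(s['tcp_pos'],s['tool_rot'],s['q'])
p=r.camera_params('wrist')
a=-1.157;c=np.array([547,-3,0]);ux=np.array([np.cos(a),np.sin(a),0]);uy=np.array([-np.sin(a),np.cos(a),0]);z=np.array([0,0,1])
snap('wrist','w5.png')
im=cv2.imread('pics/w5.png')
pts=[c+ux*x+uy*y+z*h for x,y,h in [(75,26,15),(75,-26,15),(-75,-26,15),(-75,26,15),(21,7,66),(21,-7,66),(-21,-7,66),(-21,7,66),(50,0,27)]]
q=proj(p,pts)
for i in range(8):
    j=(i+1)%4+(i//4)*4
    cv2.line(im,tuple(map(int,q[i].round())),tuple(map(int,q[j].round())),(0,255,0) ,1)
cv2.circle(im,tuple(map(int,q[8].round())),2,(0,0,255),-1)
im=cv2.convertScaleAbs(im,alpha=1.6,beta=25)
cv2.imwrite('pics/w5o.png',im)
```

```text
[545.77285828  -2.27089585 185.57850247] [-7.35789415e-04  5.45662379e-01  8.38004749e-01 -2.59434537e-04] [ 0.36411521  0.51946328 -0.64332329  1.83131514  0.38297531  0.91923343
 -0.03645535]
```

View pics/w5o.png

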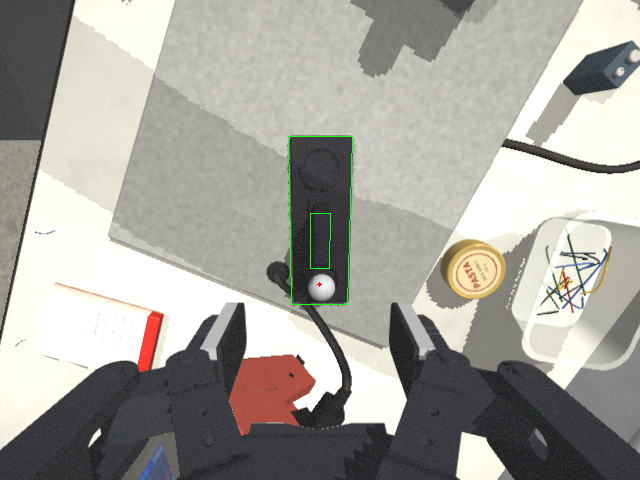

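>>> move_arm(
  commands=[0.05,-0.03,-1,0,60,0,0,-1,0,60,0,0,-1,0,60,0,0,-1,0,60,0,0,0,0,60],
)

```text
time_s: 12.28
tcp_pos: [546.8, -2.7, 85.2]
tool_rot: [-0.001, 0.546, 0.838, -0.001]
force: [-0.1, 0.2, 0.3]
grip_width: 59.9
gripper_force: 0.0
```

>>> move_arm(
  commands=[0,0,-0.8,0,60,0,0,-0.8,0,60,0,0,-0.66,0,60,0,0,0,0,60,0,0,0,0,40],
)

```text
time_s: 12.9
tcp_pos: [547.8, -3.4, 30.1]
tool_rot: [0.0, 0.546, 0.838, 0.0]
force: [0.9, -0.1, 0.9]
grip_width: 42.9
gripper_force: 0.0
```

>>> move_arm(
  commands=[0,0,0,0,28,0,0,0,0,22,0,0,0,0,18,0,0,0,0,15,0,0,0,0,13],
)

```text
time_s: 13.52
tcp_pos: [548.0, -3.5, 30.0]
tool_rot: [0.0, 0.546, 0.838, 0.0]
force: [0.8, 0.1, 5.1]
grip_width: 13.6
gripper_force: 30.7
```

>>> move_arm(
  commands=[0,0,0,0,10,0,0,0,0,5,0,0,0,0,0,0,0,0,0,0,0,0,0,0,0],
)

```text
time_s: 14.15
tcp_pos: [547.9, -3.5, 30.1]
tool_rot: [0.0, 0.546, 0.838, 0.0]
force: [0.8, -0.1, 6.8]
grip_width: 13.5
gripper_force: 58.4
```

>>> move_arm(
  commands=[0,0,0.08,0,0,0,0,0.1,0,0,0,0,0,0,0,-0.02,0.05,0,0,0,-0.04,0.1,0,0,0],
)

```text
time_s: 14.78
tcp_pos: [546.0, 0.2, 34.2]
tool_rot: [-0.0, 0.546, 0.837, -0.0]
force: [0.1, -0.7, -2.5]
grip_width: 13.3
gripper_force: 58.4
```

>>> move_arm(
  commands=[-0.06,0.15,0,0,0,-0.08,0.18,0,0,0,-0.1,0.23,0,0,0,-0.1,0.23,0,0,0,-0.1,0.23,0,0,0],
)

```text
time_s: 15.4
tcp_pos: [534.9, 26.2, 34.3]
tool_rot: [-0.0, 0.546, 0.838, -0.0]
force: [0.7, 0.5, -1.1]
grip_width: 13.3
gripper_force: 58.4
```

Run:
```python
from h import *
s=r.read_state();print({k:np.round(s[k],3) for k in s})
snap('top','t3.png',(375,210,535,330),5)
```

```text
{'time_s': np.float64(15.4), 'q': array([ 0.2  ,  0.722, -0.497,  1.949,  0.579,  0.615, -0.262]), 'joint_velocities': array([-0.089, -0.02 ,  0.009,  0.047,  0.004, -0.032, -0.101]), 'tau': array([ 1.2450e+00, -9.2496e+01, -9.7420e+00, -2.1665e+01,  1.2000e-02,
        1.1100e-01,  3.4000e-01]), 'tcp_pos': array([534.899,  26.162,  34.306]), 'tool_rot': array([-0.   ,  0.546,  0.838, -0.   ]), 'force': array([ 0.747,  0.463, -1.081]), 'torque': array([ 0.043,  0.019, -0.03 ]), 'gripper_force': np.float64(58.373), 'grip_width': np.float64(13.291)}
```

View pics/t3.png

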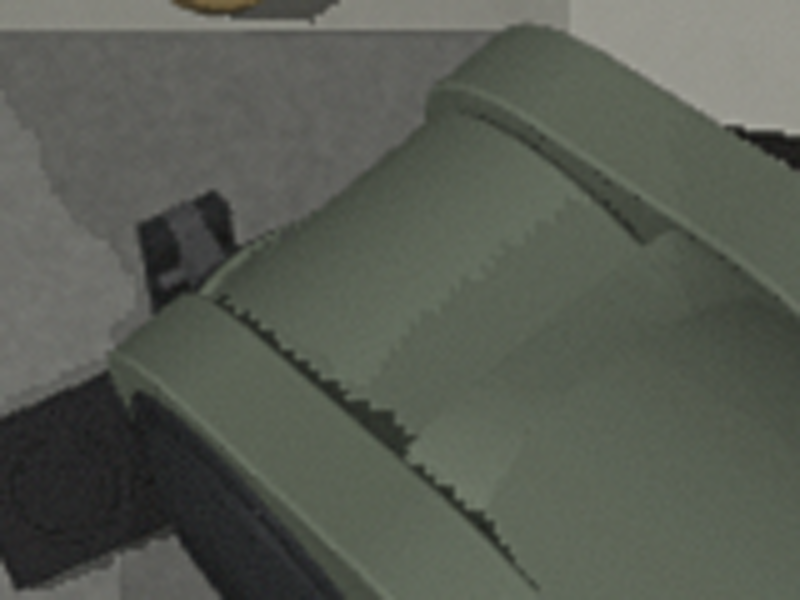

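>>> move_arm(
  commands=[-0.05,0.12,0.1,0,0,0,0.05,0.2,0,0,0,0,0.35,0,0,0,0,0.45,0,0,0,0,0.5,0,0],
)

```text
time_s: 16.08
tcp_pos: [534.0, 29.8, 75.3]
tool_rot: [0.0, 0.547, 0.837, 0.0]
force: [-0.6, 0.6, -1.7]
grip_width: 13.4
gripper_force: 58.4
```

>>> move_arm(
  commands=[0,0,0.5,0,0,0,0,0.5,0,0,0,0,0.5,0,0,0,0,0.45,0,0,0,0,0.35,0,0],
)

```text
time_s: 16.7
tcp_pos: [533.9, 29.9, 132.5]
tool_rot: [0.0, 0.546, 0.838, 0.0]
force: [-0.3, -0.4, -1.8]
grip_width: 13.6
gripper_force: 58.4
```

>>> move_arm(
  commands=[0,0,0.2,0,0,0,0,0.05,0,0,0,0,0,0,0,0,0,0,0,0,0,0,0,0,0],
)

```text
time_s: 17.32
tcp_pos: [533.8, 30.0, 137.9]
tool_rot: [-0.0, 0.546, 0.838, -0.0]
force: [0.0, 0.5, -1.8]
grip_width: 13.3
gripper_force: 58.4
```

>>> move_arm(
  commands=[0,0.1,0,0,0,-0.02,0.2,0,0,0,-0.03,0.3,0,0,0,-0.04,0.4,0,0,0,-0.04,0.5,0,0,0],
)

```text
time_s: 17.95
tcp_pos: [530.5, 68.3, 138.1]
tool_rot: [0.0, 0.546, 0.838, 0.0]
force: [-0.1, -1.4, -1.4]
grip_width: 13.5
gripper_force: 58.4
```

>>> move_arm(
  commands=[-0.04,0.6,0,0,0,-0.04,0.6,0,0,0,-0.04,0.6,0,0,0,-0.04,0.6,0,0,0,-0.04,0.6,0,0,0],
)

```text
time_s: 18.58
tcp_pos: [525.5, 143.5, 138.0]
tool_rot: [0.0, 0.546, 0.838, -0.0]
force: [-0.1, 0.5, -2.0]
grip_width: 13.2
gripper_force: 58.4
```

>>> move_arm(
  commands=[-0.04,0.6,0,0,0,-0.04,0.6,0,0,0,-0.04,0.6,0,0,0,-0.04,0.6,0,0,0,-0.04,0.6,0,0,0],
)

```text
time_s: 19.2
tcp_pos: [520.6, 218.4, 138.0]
tool_rot: [0.0, 0.546, 0.837, -0.0]
force: [0.4, -0.3, -1.6]
grip_width: 13.3
gripper_force: 58.4
```

>>> move_arm(
  commands=[-0.03,0.5,0,0,0,-0.02,0.4,0,0,0,-0.02,0.4,0,0,0,0,0.3,0,0,0,0,0.25,0,0,0],
)

```text
time_s: 19.82
tcp_pos: [518.9, 264.0, 138.0]
tool_rot: [0.0, 0.546, 0.837, -0.0]
force: [1.2, -0.3, -1.8]
grip_width: 13.5
gripper_force: 58.4
```

>>> move_arm(
  commands=[0,0.2,0,0,0,0,0.15,0,0,0,0,0.1,0,0,0,0,0.05,0,0,0,0,0,0,0,0],
)

```text
time_s: 20.45
tcp_pos: [518.9, 276.1, 138.0]
tool_rot: [0.0, 0.546, 0.838, -0.0]
force: [-0.3, -0.7, -2.6]
grip_width: 13.1
gripper_force: 58.4
```

>>> move_arm(
  commands=[0,0,0,0,0,0,0,0,0,0,0,0,0,0,0,0,0,0,0,0,0,0,0,0,0],
)

```text
time_s: 21.08
tcp_pos: [518.8, 276.2, 138.0]
tool_rot: [-0.0, 0.546, 0.838, -0.0]
force: [0.1, 0.8, -1.9]
grip_width: 13.2
gripper_force: 58.4
```

Run:
```python
from h import *
s=r.read_state();print({k:np.round(s[k],3) for k in ('tcp_pos','tool_rot','force','torque')})
t=s['tcp_pos']; b=t+[-.9+20.1,.5-45.8,0]; b[2]=t[2]-21+18; print('ball est',b)
out=[]
for n in('wrist','scene','top'):
    p=r.camera_params(n); snap(n,n+'9.png'); im=cv2.imread(f'pics/full_{n}9.png')
    q=proj(p,[b,[538,231,97]]); print(n,q.round(1).tolist())
    im=cv2.convertScaleAbs(im,alpha=1.5,beta=20)
    for (x,y),c in zip(q,[(0,0,255),(0,255,0)]): cv2.circle(im,(int(x*16),int(y*16)),16,c,-1,shift=4)
    x,y=q[0].round().astype(int); w,h=(133,150) if n!='wrist' else (266,300)
    x0=np.clip(x-w//2,0,640-w);y0=np.clip(y-h//2,0,480-h);print(n,'crop',x0,y0)
    out.append(cv2.resize(im[y0:y0+h,x0:x0+w],(266,300),interpolation=cv2.INTER_CUBIC))
cv2.imwrite('pics/fin.png',np.hstack(out))
```

```text
{'tcp_pos': array([518.847, 276.188, 138.03 ]), 'tool_rot': array([-0.   ,  0.546,  0.838, -0.   ]), 'force': array([ 0.068,  0.832, -1.91 ]), 'torque': array([ 0.039, -0.009, -0.026])}
ball est [538.04666206 230.88782379 135.03042859]
wrist [[317.3, 404.0], [317.4, 358.0]]
wrist crop 184 180
scene [[321.5, 238.5], [321.1, 255.7]]
scene crop 256 164
top [[281.5, 290.1], [283.1, 290.4]]
top crop 215 215
```

View pics/fin.png

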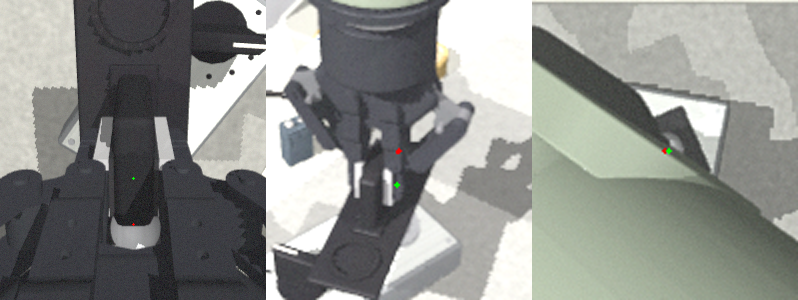

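Run:
```python
from h import *
p=r.camera_params('wrist')
g=cv2.cvtColor(cv2.imread('pics/full_wrist9.png'),6)
for v in range(392,436,4): print(v,g[v,286:350:3])
b=np.array([538,231,135]); a=-1.157;ux=np.array([np.cos(a),np.sin(a),0])
print(proj(p,[b+ux*e for e in(-6,0,6)]).round(1), proj(p,[b+12*np.array([.916,.402,0]),b-12*np.array([.916,.402,0]),b+12*ux]).round(1))
g=cv2.cvtColor(cv2.imread('pics/full_top9.png'),6)
print(g[276:300:1,272:302:2])
```

```text
392 [17 24 44 32 20 19 21 21 15 16 15  6  6 14  9  6 16 11 12 11 16 14]
396 [22 28 40 20 14 14  7 14 15 11 10 10 13 11 15  8 12 21 40 19 12 15]
400 [21 29 15 40 78  8  2  9  7 13  1 12 12 17  7 14  9 66 59 39 15 13]
404 [17 28  6 71 81 71  6  9  9  6 14  9  6  9  6 22 68 71 63 58 13  7]
408 [16 27 13 79 86 88 93 92 94 97 97 91 91 88 81 82 75 70 63 56 13 18]
412 [ 21  26  11  81  86  92  96  95 102 100  98  98  95  90  84  83  80  75
  65  56  15  10]
416 [ 20  28  12  38  88  90  95  95  98 101 100  98  96  91  85  82  78  74
  67  38   7   9]
420 [ 27  29  15  15  86  91  97  93  94  99 102  97  94  91  85  82  81  72
  64  26  18   4]
424 [ 27  27  22  21  33  88  94  92  95  96  97  96 157 131  85  83  78  71
  21  14  14  16]
428 [ 26  29  30  27  29  25  25  34  54  69  96  97 113  73  38  28  24   4
  11   9  10  18]
432 [29 28 24 27 28 29 28 26 26 27 27 26 30 24 28 30 32 22  5 16 12 15]
[[317.3 393.1]
 [317.3 403.8]
 [317.3 414.3]] [[342.6 403.8]
 [292.  403.8]
 [317.3 424.6]]
[[ 33  32  31  37  40  36  45  45  43  45  38 126 176 176 175]
 [ 30  26  28  39  40  37  40  39  42 
[... 711 characters left out ...]
9 125]
 [113 113 111  91  51  44  46  57  86  73  29  35  32  34 126]
 [111 112 109 107  81  51  44  44  61  61  35  33  36  28  87]
 [112 111 109 110 103  73  46  44  47  53  36  30  33  31  61]
 [112 111 111 108 107  95  61  42  44  47  33  38  36  38  36]
 [109 110 109 107 106 108  89  52  40  47  41  31  33  36  29]
 [110 110 109 109 107 104 102  78  47  47  43  38  38  33  32]
 [111 110 107 107 105 104 104  96  69  44  46  44  37  31  29]
 [111 109 109 106 104 104 103 103  89  62  44  47  45  34  30]
 [109 107 110 105 103 103 101 100 101  83  52  44  48  38  33]
 [109 107 106 102 105 101 101  99 100  99  75  49  45  46  37]
 [108 108 106 105 104 104 102 100  99  94  94  64  44  47  44]]
```

```bash
python3 -c "
from cell import r
print(r.job_done())"
```

```text
the job is handed in; nothing more can be done
None
```

I set the knob to the long tick and handed the job in with the tray held level about 20 mm above the sensing head. By the cameras the ball was in its pocket and about 2 mm from the head axis. I have not seen the verdict.

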